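# Clear the check weights off the balance

### The arm

A 6-joint arm with a two-finger parallel gripper is mounted at the origin on the work surface. World frame = base frame: x ahead of the robot, y to its left, z up, the work surface at z = 0. Lengths are in mm, angles in rad, forces in N, time in s.
With the tool pointing down it reaches from about 300 to 775 mm from the base axis. Payload 14.6 kg.
Tool frame: the origin (TCP) lies on the centre line of the jaws, within the pads' length; the fingertips stand 19 mm ahead of it and the grasp point (between the pads) is the TCP (bot.tip_reach is the distance from the TCP to the fingertips, in mm); z points along the fingers, y is the line along which they close (so a half turn about z gives the same grasp; the last joint's range is limited). The gripper opens to 85 mm and grips with 20 to 120 N. Pads are 22 mm wide; open, the fingers measure 114 mm over their backs; the gripper's body (76 mm by 85 mm) begins 54 mm behind the grasp point. The pads swing forward as they close: fully open they stand 13 mm farther back than shut.
Start: joints at [1.209, 0.3, 1.521, -0, 1.321, -0.067], TCP at [159.799, 526.264, 250.281] pointing down, gripper open.
Joint ranges: [-3.03, 3.03], [-0.79, 2.21], [0.23, 2.52], [-1.04, 4.18], [0, 3.07], [-2.55, 2.55]. Speed limits (rad/s): [2.22, 2.22, 2.57, 3.14, 3.14, 3.14].

### API

Orientations are given as a unit quaternion [w, x, y, z].
In Python, from rig import bot gives the robot as it stands. Calls block until the motion is done:
- bot.move_to(position, orientation): joint-space move of the TCP to a pose.
- bot.servo_line(position, attitude=None, speed=150, until_force=None): straight line of the TCP; attitude=None keeps the orientation; speed is the mean speed in mm/s. With until_force (N) it stops when the force on the tool has changed by that much, and returns True; else False.
- bot.move_joints(angles): joint-space move.
- bot.move_gripper(opening, grip_force=None): finger opening in mm; grip_force is the grip in N (None keeps the last); returns when the fingers have stopped.
- bot.dwell(seconds).
- bot.ik(position, orientation): joint angles nearest the present ones, or None.
- bot.read_state(): the state.
- bot.read_camera(name): name is "scene" or "top" or "wrist"; returns a dict with "image" (400x640x3 uint8, blue, green, red), "depth" (400x640 float32, mm along the optical axis (not along the pixel's ray), 0 where there is no reading), "fovy" (degrees; the focal length in pixels is half the picture's height over the tangent of half this angle, whatever the lens; pixels are square), "cx", "cy" (the principal point, pixels), "eye" and "attitude" of the camera in the world; the wrist camera has in their place "mount" (4x4, takes a point from camera to tool coordinates, whose origin is the TCP and whose axes are the flange's). Camera axes: x right, y down, z forward; pixel columns grow to the right and rows downward; lengths in mm; the calibration is good to about 2 mm. A picture is of the moment at which its call begins: read the wrist's pose just before it.
A pose or a line that the arm cannot do raises bot.MotionError and nothing moves.
- bot.finish_job(): hands the job in; it is judged then, once.
The state is a dict: "clock": time; "joint_positions": joint angles; "qvel": joint speeds; "effort": joint torques, N m; "ee_pos": TCP position; "tool_rot": TCP orientation; "ft_force": force on the tool from outside, world axes, zero at the start; "moment": the same for the moment, N m; "grip_width": finger opening in mm; "grip_force": force on a finger pad.
Only numpy, scipy, OpenCV 4.12 (cv2) and the standard library are available. Lean on these libraries where they do the work, as an engineer would, in place of code of your own. Each camera call takes 0.05 s, during which the arm holds its last target. There are 200 camera calls.

### The job

The check weights have been left stacked on the balance pan: take the stack apart from the top down, one weight at a time, and set each weight straight into its own wooden socket (smallest weight in the smallest empty socket, and so on up to the largest), standing upright on the floor of the recess. Leave the weights still waiting on the pan where they are until their turn, lower each one gently rather than dropping it, and let none tip over. Do not disturb the tiny weight that is already home in its socket, nor the glass flask.

Things in the scene. Friction and masses are not known exactly. Their poses are not given: they have to be found in the camera images.
- weight_50_mid (a point): Loose steel weight, plain upright cylinder 19 mm across and 22 mm high, 50 g: the smallest of the four stacked weights (at the top of the stack). This point is its centre, half-way up; z is its axis. It lies flat on what is below, not glued; the stack is a little uneven (up to 4 mm a step) and stands on the round pan of a fixed balance, pan top 78 mm above the bench.
- weight_100_mid (a point): Loose steel weight, plain upright cylinder 24 mm across and 28 mm high, 100 g: the second smallest (second from the top). This point is its centre, half-way up; z is its axis. It lies flat on what is below, not glued; the stack is a little uneven (up to 4 mm a step) and stands on the round pan of a fixed balance, pan top 78 mm above the bench.
- weight_200_mid (a point): Loose steel weight, plain upright cylinder 31 mm across and 34 mm high, 200 g: the second largest (third from the top). This point is its centre, half-way up; z is its axis. It lies flat on what is below, not glued; the stack is a little uneven (up to 4 mm a step) and stands on the round pan of a fixed balance, pan top 78 mm above the bench.
- weight_500_mid (a point): Loose steel weight, plain upright cylinder 42 mm across and 46 mm high, 500 g: the largest (at the bottom, on the balance pan). This point is its centre, half-way up; z is its axis. It lies flat on what is below, not glued; the stack is a little uneven (up to 4 mm a step) and stands on the round pan of a fixed balance, pan top 78 mm above the bench.
- socket_50_floor (a point): Turned wooden socket for the 50 g weight, a fixed round block 52 mm across and 15 mm high with a round recess 33 mm across and 5 mm deep: the smallest of the four empty sockets. This point is the centre of the recess floor, 10 mm above the bench; z is up.
- socket_100_floor (a point): Turned wooden socket for the 100 g weight, a fixed round block 66 mm across and 15 mm high with a round recess 38 mm across and 5 mm deep: the second smallest empty socket. This point is the centre of the recess floor, 10 mm above the bench; z is up.
- socket_200_floor (a point): Turned wooden socket for the 200 g weight, a fixed round block 80 mm across and 15 mm high with a round recess 45 mm across and 5 mm deep: the second largest empty socket. This point is the centre of the recess floor, 10 mm above the bench; z is up.
- socket_500_floor (a point): Turned wooden socket for the 500 g weight, a fixed round block 96 mm across and 15 mm high with a round recess 56 mm across and 5 mm deep: the largest socket. This point is the centre of the recess floor, 10 mm above the bench; z is up.
- weight_20_mid (a point): A tiny steel weight, 14 mm across and 18 mm high, 20 g, already home in its own small socket (40 mm across, 15 mm high); to be left alone. This point is its centre, half-way up.
- flask: Empty clear conical glass flask with a white stopper, 62 mm across at the base, 106 mm high, loose, standing among the sockets; to be left alone. The origin is the centre of its underside.
Things that resemble listed ones, but are neither listed nor needed, are in the scene too. Leave any pink, red or turquoise look-alike of the part that bears weight_200_mid alone.

How it is judged:
By the outcome, as a careful person would: the job done as asked, in the order asked, and still so for the second after the job is handed in, with the robot touching nothing.
It also fails if it takes over 128 s, if anything falls off the work surface, if the arm or the gripper's body presses on something with over 40 N, if the wrist force passes 120 N, or if a joint passes its speed limit or range.

## Working session

There is one attempt and no reset: what is moved stays moved. The work goes in short steps, each a Python script; the robot and the scene stay as the last script left them, time stands still between calls to the robot, and variables do not carry over. Pictures are saved under pics/ and viewed, at most 14 in all, crops included, and the job is handed in when it is done.

```bash
ls; mkdir -p pics; cat > h.py <<'E'
import numpy as np, cv2
from scipy.spatial.transform import Rotation as R
from rig import bot
def rot(q): return R.from_quat([q[1],q[2],q[3],q[0]]).as_matrix()
def cam(name):
    s=bot.read_state(); c=bot.read_camera(name)
    if 'mount' in c:
        T=np.eye(4);T[:3,:3]=rot(s['tool_rot']);T[:3,3]=s['ee_pos'];T=T@np.array(c['mount'])
    else:
        T=np.eye(4);a=np.array(c['attitude']);T[:3,:3]=rot(a) if a.size==4 else a;T[:3,3]=c['eye']
    f=200/np.tan(np.radians(c['fovy'])/2)
    return dict(im=c['image'],d=c['depth'],T=T,K=(f,c['cx'],c['cy']))
def ray(c,u,v):
    f,cx,cy=c['K'];return c['T'][:3,:3]@np.array([(u-cx)/f,(v-cy)/f,1.])
def atz(c,u,v,z):
    r=ray(c,u,v);o=c['T'][:3,3];return o+r*(z-o[2])/r[2]
def atd(c,u,v):
    return c['T'][:3,3]+ray(c,u,v)*np.median(c['d'][v-1:v+2,u-1:u+2])
def cloud(c):
    f,cx,cy=c['K'];v,u=np.mgrid[:400,:640]
    P=np.stack([(u-cx)/f,(v-cy)/f,np.ones_like(u)],-1)*c['d'][...,None]
    return P@c['T'][:3,:3].T+c['T'][:3,3]
E
python3 - <<'E'
from h import *
import pickle
for n in ['scene','top']:
    c=cam(n);cv2.imwrite(f'pics/{n}0.png',c['im']);pickle.dump(c,open(n+'.pkl','wb'));print(n,c['K'],c['T'].round(2).tolist(),(c['d']>0).mean())
print(bot.read_state())
E
```

```text
pics
scene (np.float64(418.37960551877575), 317.8792204915071, 205.4882631304836) [[0.05, 0.65, -0.76, 1323.76], [1.0, -0.03, 0.04, -60.59], [0.01, -0.76, -0.65, 781.42], [0.0, 0.0, 0.0, 1.0]] 0.99591796875
top (np.float64(376.7142018901965), 322.47570783924675, 198.33509657314679) [[-0.02, -0.98, 0.17, 429.63], [-1.0, 0.02, 0.02, -18.12], [-0.02, -0.17, -0.98, 959.48], [0.0, 0.0, 0.0, 1.0]] 0.9959609375
{'clock': 0.1, 'joint_positions': array([ 1.20940432e+00,  3.00424930e-01,  1.52149863e+00, -1.16936320e-05,
        1.32066939e+00, -6.66519358e-02]), 'qvel': array([ 5.84456466e-05,  4.02002570e-04, -2.51652969e-03, -3.33193265e-04,
       -1.02905863e-03,  7.08256275e-04]), 'effort': array([ 3.27741063e-04, -5.44383466e+01, -3.62371838e+01, -8.37038351e-05,
        3.11365220e-03, -5.57931378e-05]), 'ee_pos': array([159.74073779, 526.1088605 , 249.78150206]), 'tool_rot': array([-1.00692362e-04,  1.46835731e-01,  9.89160765e-01, -4.89939640e-04]), 'ft_force': array([ 0.03576391,  0.54431943, -0.04492515]), 'moment': array([-0.02008462,  0.00060995, -0.00712973]), 'grip_force': 0.0, 'grip_width': 85.5376744798321}
```

View pics/scene0.png

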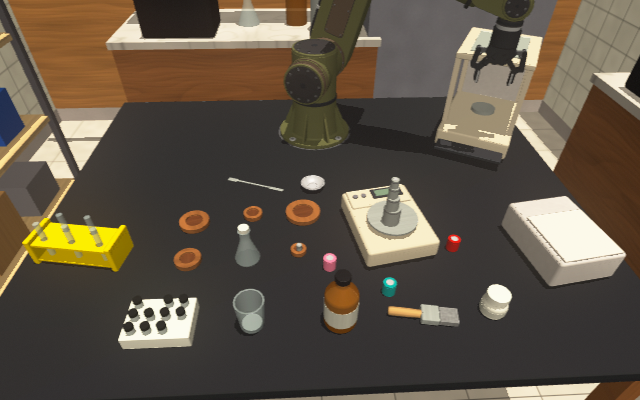

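View pics/top0.png

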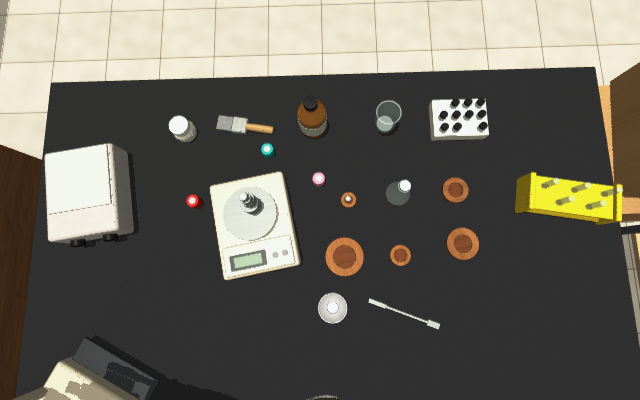

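The scene view shows the stack on the balance (395,200) and the tiny 20 g weight at home (298,249). Brown sockets are at (303,211), (194,221), (187,259) and (253,213), and the flask is at (247,250). In the top view the stack is at (250,200), with sockets at (344,257), (463,244), (455,190) and (400,255). The 20 g weight is at (348,199) and the flask at (400,190). Look-alikes, top view pixels: red (193,201), pink (318,178) and turquoise (267,149) small weights, plus a white dish (332,308). I'll leave all of these alone.

```bash
python3 - <<'E'
from h import *
import pickle
C={n:pickle.load(open(n+'.pkl','rb')) for n in ['scene','top']}
for n,pts in dict(top=[(344,257),(463,244),(455,190),(400,255),(348,199),(400,188)],scene=[(303,211),(194,221),(187,259),(253,213),(298,249),(247,260)]).items():
    c=C[n];P=cloud(c);hsv=cv2.cvtColor(c['im'],cv2.COLOR_BGR2HSV)
    for p in pts:
        p0=atz(c,*p,12);near=np.hypot(*(P[...,:2]-p0[:2]).transpose(2,0,1))<60
        m=near&(hsv[...,0]<20)&(hsv[...,1]>90)&(P[...,2]>12.5)&(P[...,2]<25)
        Q=P[m]
        if len(Q)<20: print(n,p,p0.round(),len(Q));continue
        (x,y),r=cv2.minEnclosingCircle(Q[:,:2].astype(np.float32))
        print(n,p,'center',round(x),round(y),'diam',round(2*r),'rim z',np.median(Q[:,2]).round(1),'floor z',P[p[1],p[0],2].round(1),len(Q))
for n,box in dict(top=(225,175,280,250),scene=(360,170,430,245)).items():
    c=C[n];P=cloud(c)[box[1]:box[3],box[0]:box[2]].reshape(-1,3)
    for lo,hi in [(70,85),(118,130),(152,164),(180,192),(200,216)]:
        Q=P[(P[:,2]>lo)&(P[:,2]<hi)];print(n,lo,len(Q),Q.mean(0).round(1),np.ptp(Q,axis=0).round())
a=cv2.resize(C['top']['im'][155:245,210:290],None,fx=5,fy=5,interpolation=cv2.INTER_CUBIC)
b=cv2.resize(C['scene']['im'][165:255,355:435],None,fx=5,fy=5,interpolation=cv2.INTER_CUBIC)
cv2.imwrite('pics/crop1.png',np.hstack([a,b]))
print(bot.tip_reach)
E
```

```text
top (344, 257) center 449 -54 diam 95 rim z 15.1 floor z 9.6 778
top (463, 244) center 475 -348 diam 80 rim z 15.2 floor z 11.1 577
top (455, 190) center 611 -341 diam 66 rim z 15.2 floor z 8.7 358
top (400, 255) center 449 -192 diam 51 rim z 14.9 floor z 10.1 216
top (348, 199) center 592 -69 diam 39 rim z 15.0 floor z 26.6 127
top (400, 188) [ 619. -202.   12.] 0
scene (303, 211) center 454 -56 diam 100 rim z 14.4 floor z 8.3 393
scene (194, 221) center 478 -346 diam 85 rim z 14.4 floor z 9.7 304
scene (187, 259) center 615 -341 diam 67 rim z 14.5 floor z 8.8 271
scene (253, 213) center 455 -191 diam 54 rim z 14.5 floor z 11.0 109
scene (298, 249) center 596 -68 diam 42 rim z 14.2 floor z 16.9 82
scene (247, 260) [ 629. -193.   12.] 0
top 70 1842 [548.7 167.9  77.8] [130. 123.  14.]
top 118 104 [561.8 158.3 123.5] [36. 41. 11.]
top 152 48 [572.2 152.3 156.9] [31. 28. 11.]
top 180 40 [568.  152.3 185.2] [22. 21. 11.]
top 200 71 [570.9 156.8 207.3] [17. 18. 10.]
scene 70 1071 [568.1 166.9  77.2] [185. 127.  15.]
scene 118 91 [586.2 158.4 123.7] [39. 41. 12.]
scene 152 76 [584.9 156.9 157.2] [24. 31. 11.]
scene 180 53 [581.2 155.1 185.7] [22. 23. 12.]
scene 200 52 [577.3 156.  205.8] [19. 18.  9.]
19.0
```

View pics/crop1.png

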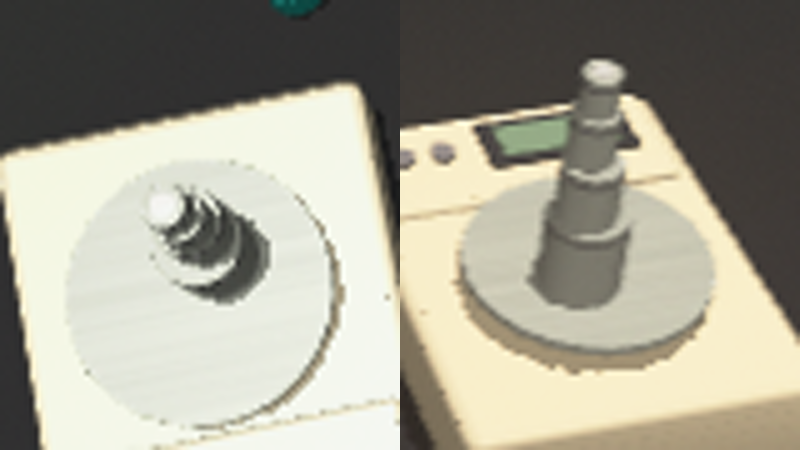

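Crop check: the stack has four plain cylinders on the pan, with the top weight's top at about (572,156,208) in both views. The sockets sort by diameter at 96, 80, 66 and 52 mm. Next I'll move above the stack and look with the wrist camera.

```bash
cat >> h.py <<'E'
def q(yaw): # tool down; yaw: direction of tool x in world
    r=(R.from_euler('z',yaw)*R.from_euler('x',np.pi)).as_quat(); return [r[3],r[0],r[1],r[2]]
E
python3 - <<'E'
from h import *
import pickle
s=bot.read_state();print(rot(s['tool_rot']).round(2).tolist())
bot.servo_line([159.8,526.3,400],speed=300)
best=None
for k in range(24):
    y=k*np.pi/12
    J=bot.ik([575,110,360],q(y))
    if J is not None and (best is None or abs(J[5])<best[0]): best=(abs(J[5]),y,J)
print(best)
bot.move_to([575,110,360],q(best[1]))
for i,p in enumerate([[575,110,360],[530,156,360]]):
    if i: bot.servo_line(p,speed=200)
    bot.dwell(.2)
    c=cam('wrist');pickle.dump(c,open(f'w{i}.pkl','wb'));cv2.imwrite(f'pics/w{i}.png',c['im'])
    f,cx,cy=c['K'];X=np.linalg.inv(c['T'])@np.array([575,157,208,1]);print(f*X[0]/X[2]+cx,f*X[1]/X[2]+cy,X[2])
print(c['T'].round(2).tolist(),bot.read_state()['clock'])
E
```

```text
[[-0.96, 0.29, -0.0], [0.29, 0.96, -0.0], [0.0, -0.0, -1.0]]
(np.float64(0.12646129968021924), 1.5707963267948966, array([ 1.26461300e-01,  3.27480008e-01,  1.23473027e+00, -4.44089210e-16,
        1.57938237e+00,  1.26461300e-01]))
317.25660653148395 132.69672918806333 270.88710767162024
368.9234828156426 185.55012520511576 283.0501618088844
[[1.0, -0.0, -0.0, 530.38], [-0.0, -0.96, -0.28, 225.84], [-0.0, 0.28, -0.96, 482.79], [0.0, 0.0, 0.0, 1.0]] 3.8417
```

```bash
python3 - <<'E'
import cv2,numpy as np
a=cv2.imread('pics/w0.png')[60:260,220:420];b=cv2.imread('pics/w1.png')[110:310,270:470]
cv2.imwrite('pics/w01.png',cv2.resize(np.hstack([a,b]),None,fx=2,fy=2))
E
```

```text
(no output)
```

View pics/w01.png

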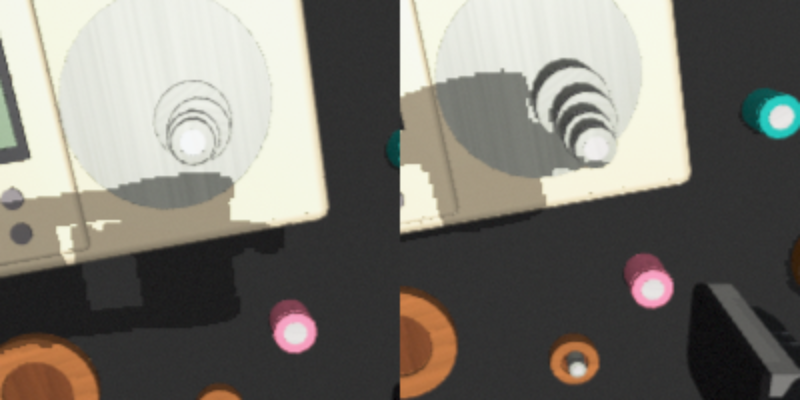

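Left half: concentric tops, 50 g centre at crop (192,140), i.e. full image (316,130). Right half: 50 g top at crop (597,147), i.e. full (368.5,183.5). I'll triangulate the 50 g top from these and take each lower top from the wrist depth.

```bash
cat >> h.py <<'E'
def tri(obs):
    A=np.zeros((3,3));b=np.zeros(3)
    for c,u,v in obs:
        r=ray(c,u,v);r/=np.linalg.norm(r);M=np.eye(3)-np.outer(r,r);A+=M;b+=M@c['T'][:3,3]
    return np.linalg.solve(A,b)
def top_circle(c,z,rad,near,r=45):
    P=cloud(c).reshape(-1,3);Q=P[(abs(P[:,2]-z)<5)&(np.hypot(P[:,0]-near[0],P[:,1]-near[1])<r)]
    Q=Q[abs(Q[:,2]-np.median(Q[:,2]))<2.5]
    (x,y),rr=cv2.minEnclosingCircle(Q[:,:2].astype(np.float32));return round(x,1),round(y,1),round(np.median(Q[:,2]),1),round(2*rr,1),len(Q)
E
python3 - <<'E'
from h import *
import pickle
C=[pickle.load(open(f'w{i}.pkl','rb')) for i in (0,1)]
print(tri([(C[0],316,130),(C[1],368.5,183.5)]).round(1))
for c in C:
    for z,d in [(208,19),(186,24),(158,31),(124,42)]: print(z,d,top_circle(c,z,d/2,(575,157)))
    for n,p in dict(s500=(451,-55)).items(): print(n,top_circle(c,15,48,p,60))
E
```

```text
[574.  159.5 210.9]
208 19 (573.8, 158.7, np.float64(207.4), 18.8, 399)
186 24 (574.0, 158.5, np.float64(185.1), 23.7, 125)
158 31 (576.5, 160.4, np.float64(157.3), 30.6, 252)
124 42 (573.4, 163.4, np.float64(123.4), 41.4, 406)
s500 (451.7, -51.9, np.float64(14.3), 96.1, 1604)
208 19 (573.6, 158.8, np.float64(207.4), 18.6, 352)
186 24 (573.8, 158.9, np.float64(185.2), 23.4, 126)
158 31 (576.5, 160.7, np.float64(157.2), 30.7, 216)
124 42 (573.2, 162.9, np.float64(123.3), 41.5, 435)
s500 (451.2, -52.1, np.float64(14.4), 96.4, 1671)
```

```bash
cat >> h.py <<'E'
Y=q(np.pi/2)
def st():
    s=bot.read_state();return dict(t=round(s['clock'],1),p=s['ee_pos'].round(1).tolist(),w=round(s['grip_width'],1),gf=round(s['grip_force'],1),F=s['ft_force'].round(1).tolist())
def pick(x,y,bot_z,off,d,F):
    zt=bot_z+off+19
    bot.move_gripper(d+24)
    bot.move_to([x,y,zt+60],Y)
    bot.servo_line([x,y,zt],speed=60)
    bot.move_gripper(d-6 if d-6>0 else 0,grip_force=F);print('grip',st())
    bot.servo_line([x,y,zt+12],speed=25)
    bot.servo_line([x,y,max(zt+80,270)],speed=150);print('up',st())
def place(x,y,off,d):
    zt=10+off+19
    bot.move_to([x,y,zt+70],Y)
    bot.servo_line([x,y,zt+5],speed=60);bot.dwell(.2)
    hit=bot.servo_line([x,y,zt-3],speed=8,until_force=3);print('down',hit,st())
    z=bot.read_state()['ee_pos'][2]
    bot.move_gripper(d+16);bot.dwell(.2);print('open',st())
    bot.servo_line([x,y,z+50],speed=80)
def look(name,circles):
    import pickle
    bot.dwell(.2);c=cam('wrist');cv2.imwrite(f'pics/{name}.png',c['im']);pickle.dump(c,open(name+'.pkl','wb'))
    for z,d,near,r in circles: print(d,top_circle(c,z,d/2,near,r))
    return c
E
python3 - <<'E'
from h import *
pick(573.7,158.8,186,9,19,25)
bot.move_to([530,-260,380],Y)
look('w2',[(15,52,(451,-190),35),(15,66,(612,-340),45),(15,80,(477,-346),50),(15,96,(451,-53),60)])
print(st())
E
```

```text
grip {'t': 6.3, 'p': [573.8, 158.8, 214.4], 'w': 17.6, 'gf': 24.4, 'F': [0.9, -0.3, 3.0]}
up {'t': 7.5, 'p': [573.5, 158.8, 292.9], 'w': 17.7, 'gf': 24.4, 'F': [0.1, -0.8, -2.5]}
52 (452.1, -190.7, np.float64(14.1), 51.5, 642)
66 (613.2, -339.5, np.float64(14.2), 66.1, 905)
80 (477.3, -346.1, np.float64(14.3), 79.8, 1339)
96 (451.8, -61.5, np.float64(14.2), 93.4, 1333)
{'t': 9.4, 'p': [530.3, -259.5, 379.9], 'w': 18.0, 'gf': 24.4, 'F': [0.1, 0.3, -1.3]}
```

View pics/w2.png

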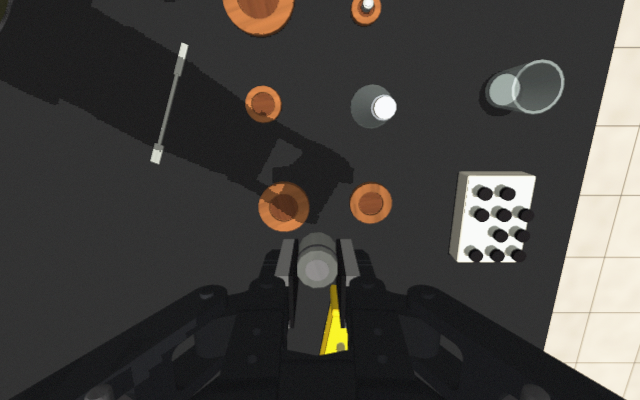

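The wrist view shows all four sockets and the held weight at (317,265). I'll enlarge it to confirm only one weight is held.

```bash
python3 - <<'E'
from h import *
import pickle
c=pickle.load(open('w2.pkl','rb'))
a=cv2.resize(c['im'][215:305,265:370],None,fx=6,fy=6,interpolation=cv2.INTER_CUBIC);cv2.imwrite('pics/c2.png',a)
P=cloud(c);print([(v,P[v,317].round(1).tolist()) for v in range(228,292,6)])
t=cam('top');print(top_circle(t,186,12,(574,157)))
E
```

```text
[(228, [530.3, -386.7, -1.4]), (234, [530.2, -250.0, 355.1]), (240, [530.2, -249.6, 363.2]), (246, [530.2, -250.4, 368.1]), (252, [530.2, -251.1, 372.8]), (258, [530.2, -253.5, 373.6]), (264, [530.2, -257.3, 371.8]), (270, [530.2, -260.0, 372.3]), (276, [530.2, -263.3, 371.7]), (282, [530.2, -265.5, 373.1]), (288, [530.4, -496.8, 0.7])]
(571.4, 156.9, np.float64(185.8), 23.5, 92)
```

View pics/c2.png

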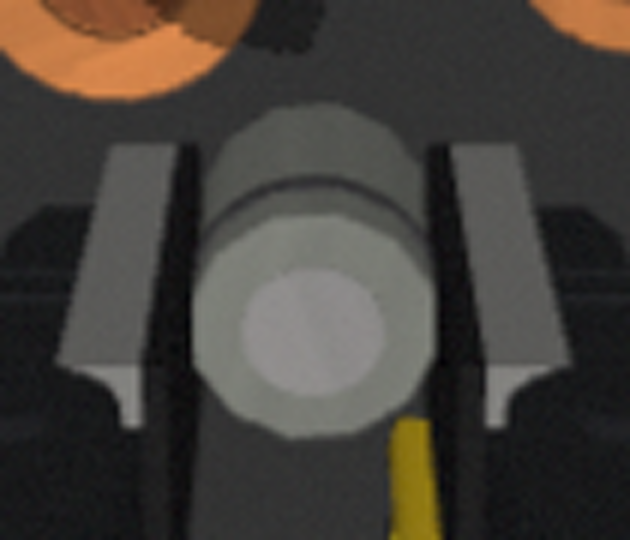

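The crop shows one weight (the dark line is its groove), held upright. The 100 g top is still on the stack, unmoved. I'll place the 50 g, then look.

```bash
python3 - <<'E'
from h import *
place(452.1,-190.7,9,19)
bot.move_to([452,-230,250],Y)
look('w3',[(32,19,(452,-191),25)])
bot.move_to([574,110,330],Y)
look('w4',[(186,24,(574,159),30),(158,31,(576.5,160.5),35),(124,42,(573.3,163),40)])
print(st())
a=cv2.imread('pics/w3.png');b=cv2.imread('pics/w4.png')
cv2.imwrite('pics/c3.png',np.hstack([a,b])[:, ::1][::1] if 0 else cv2.resize(np.vstack([a,b]),(480,600)))
E
```

```text
down True {'t': 12.6, 'p': [452.1, -190.7, 38.3], 'w': 17.8, 'gf': 25.0, 'F': [-0.3, 0.1, 6.2]}
open {'t': 13.1, 'p': [451.8, -190.5, 37.9], 'w': 35.1, 'gf': 0.0, 'F': [-0.9, -0.0, -0.4]}
19 (451.7, -190.7, np.float64(31.4), 18.7, 260)
24 (574.0, 158.5, np.float64(185.4), 23.5, 682)
31 (576.6, 160.3, np.float64(157.3), 30.4, 298)
42 (573.4, 163.1, np.float64(123.3), 41.2, 476)
{'t': 16.5, 'p': [574.1, 109.3, 329.9], 'w': 34.8, 'gf': 0.0, 'F': [-0.5, 0.2, 0.1]}
```

View pics/c3.png

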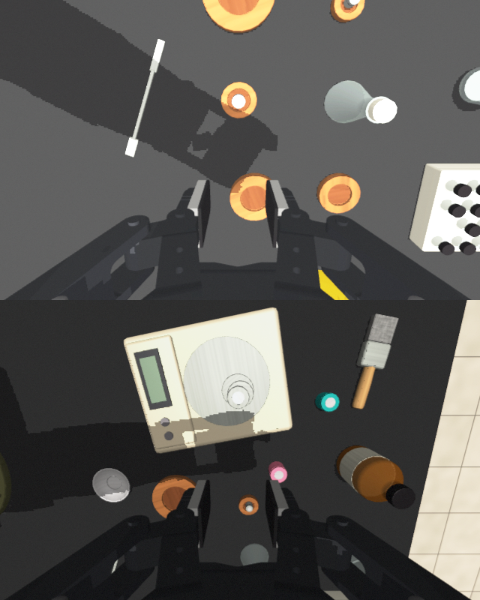

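The 50 g stands centred in its socket (upper half, at (238,101)), with its top at 31.4 mm. The remaining stack is unmoved (lower half, at (237,393)). Next are the 100 g and then the 200 g, with a depth check after each.

```bash
python3 - <<'E'
from h import *
pick(574.0,158.6,158,11,24,30)
place(613.2,-339.5,11,24)
bot.move_to([570,-390,260],Y)
look('w5',[(38,24,(613,-340),28)])
bot.move_to([576,110,320],Y)
look('w6',[(158,31,(576.5,160.5),35),(124,42,(573.3,163),40)])
print(st())
E
```

```text
grip {'t': 18.7, 'p': [574.2, 158.6, 188.4], 'w': 22.7, 'gf': 29.4, 'F': [0.7, 1.0, 3.1]}
up {'t': 20.0, 'p': [573.7, 158.5, 268.9], 'w': 22.7, 'gf': 29.5, 'F': [-0.4, -0.5, -1.2]}
down True {'t': 23.9, 'p': [613.2, -339.5, 40.5], 'w': 22.6, 'gf': 30.0, 'F': [-1.1, 0.4, 5.9]}
open {'t': 24.4, 'p': [612.8, -339.2, 39.5], 'w': 40.3, 'gf': 0.0, 'F': [0.0, 0.3, -0.2]}
24 (612.6, -339.6, np.float64(37.4), 23.5, 422)
31 (576.6, 160.1, np.float64(157.4), 30.6, 1019)
42 (573.5, 162.9, np.float64(123.3), 41.7, 528)
{'t': 28.3, 'p': [576.2, 109.5, 319.9], 'w': 40.3, 'gf': 0.0, 'F': [0.3, 0.2, -0.2]}
```

```bash
sed -i 's/^    bot.move_to(\[x,y,zt+70\],Y)/    bot.move_to([x,y,270],Y);bot.servo_line([x,y,zt+40],speed=150)/' h.py; python3 - <<'E'
from h import *
pick(576.5,160.2,124,13,31,40)
place(477.3,-346.1,13,31)
bot.move_to([477,-390,260],Y)
look('w7',[(44,31,(477,-346),32),(38,24,(613,-340),28)])
bot.move_to([576,110,300],Y)
look('w8',[(124,42,(573.3,163),40)])
print(st())
E
```

```text
grip {'t': 30.6, 'p': [576.8, 160.2, 156.5], 'w': 29.3, 'gf': 39.5, 'F': [-0.1, 0.3, 4.1]}
up {'t': 32.1, 'p': [576.2, 160.1, 268.9], 'w': 29.6, 'gf': 39.7, 'F': [0.5, 1.0, -2.4]}
down True {'t': 36.9, 'p': [477.3, -346.1, 42.5], 'w': 29.3, 'gf': 40.4, 'F': [-0.4, 0.4, 4.1]}
open {'t': 37.5, 'p': [476.9, -345.7, 41.8], 'w': 46.9, 'gf': 0.0, 'F': [-0.5, 0.8, -1.0]}
31 (476.8, -346.1, np.float64(43.4), 30.6, 716)
24 (612.5, -339.5, np.float64(37.4), 24.0, 433)
42 (573.6, 162.8, np.float64(123.4), 41.6, 1725)
{'t': 41.3, 'p': [576.1, 109.5, 300.0], 'w': 47.1, 'gf': 0.0, 'F': [0.8, 0.2, 0.6]}
```

```bash
python3 - <<'E'
from h import *
pick(573.5,162.9,78,18,42,60)
place(451.6,-52.0,18,42)
bot.move_to([500,-150,380],Y)
look('w9',[(56,42,(451,-52),40),(44,31,(477,-346),32),(38,24,(613,-340),28),(32,19,(452,-191),25),(28,14,(594,-68),20)])
print(st())
E
```

```text
grip {'t': 43.7, 'p': [573.9, 163.0, 115.7], 'w': 40.5, 'gf': 61.0, 'F': [-0.9, 0.2, 6.3]}
up {'t': 45.5, 'p': [573.2, 162.8, 268.9], 'w': 40.2, 'gf': 61.1, 'F': [-0.3, 1.1, -5.2]}
down True {'t': 49.4, 'p': [451.6, -52.0, 47.7], 'w': 40.5, 'gf': 62.1, 'F': [-0.6, 0.3, 5.2]}
open {'t': 49.9, 'p': [450.9, -51.9, 47.0], 'w': 58.1, 'gf': 0.0, 'F': [0.0, -0.4, 0.5]}
42 (450.8, -52.2, np.float64(55.4), 41.9, 868)
31 (476.2, -345.5, np.float64(43.4), 30.9, 274)
24 (0.0, 0.0, np.float64(nan), 0.0, 0)
19 (451.9, -190.4, np.float64(31.3), 18.9, 122)
14 (595.0, -65.7, np.float64(27.3), 14.2, 83)
{'t': 52.1, 'p': [500.0, -149.8, 379.2], 'w': 57.9, 'gf': 0.0, 'F': [-1.0, 0.1, 0.6]}
  return _methods._mean(a, axis=axis, dtype=dtype,
  ret = ret.dtype.type(ret / rcount)
```

View pics/w9.png

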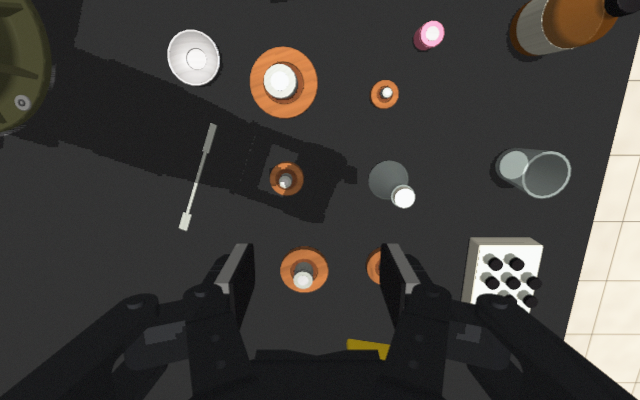

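The 500 g (281,82), 50 g (286,180) and 200 g (303,278) stand upright in their sockets. The flask (390,182) and the tiny weight (386,93) are undisturbed. The 100 g is hidden behind a finger here, but was measured upright at 37.4 mm after placing.

```bash
python3 -c "
from rig import bot
bot.dwell(.5);print(bot.finish_job())"
```

```text
the job is handed in; nothing more can be done
None
```

All four weights were unstacked from the top down and stand upright in their own sockets, with the tiny weight and the flask left alone, and the job was handed in at about 53 s on the robot's clock.

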